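Open the glasshouse vent at its zigzag gate lever

TASK

Open the roof vent of the glasshouse from the potting bench: take the lever with the yellow knob and lead it from the start of its zigzag gate, at the red mark, through every bend of the slot to the very last notch at the green mark, and let go of it there. Leave the lever with the blue knob, which works the misting, where it is.

Things in the scene. Friction and masses are not known exactly. Their poses are not given: they have to be found in the camera images.
- vent_box: Vent control: fixed green box 170 (x) x 120 (y) x 62 mm high, turned up to 25 deg. Origin: centre of its underside on the bench, z up. Its aluminium gate plate has a black slot 22 mm wide. Slot centre line in the box's x, y (mm): start (-50, 25) by the red mark; first bend (0, 25); second bend (0, -25); third bend (50, -25); last notch (50, 25) by the green mark. The plate between is solid.
- vent_end (a point): Centre of the last notch of the vent gate, at the top face of the plate, 62 mm above the bench: box x +50, y +25 mm. The green mark, a rectangle 14 x 26 mm, lies beside it on the rim at (+50, +48); the red mark of the start lies at (-50, +48).
- vent_knob (a point): Centre of the yellow knob, upright, round, 32 mm across, from 95 to 135 mm above the bench (this point at 115), on a 10 mm stem that has 6 mm play to either side in the slot. The lever slides level along box x and y; it cannot tilt, turn or lift. It moves at about 2 to 3 N and stays where it is left. It starts in the first leg: box x -54 to -35, y 22 to 28 mm.
- mist_knob (a point): Centre of the blue knob of the misting lever, of the same size and height, on an equal green box with the mirror-image gate, at least 240 mm away from the vent box, centre to centre. To be left alone.
There are look-alikes about, which are no part of the job. Leave any purple look-alike of the vent_box alone.

How it is judged:
By the outcome, as a careful person would: the job done as asked, in the order asked, and still so for the second after the job is handed in, with the robot touching nothing.
It also fails if it takes over 35 s, if anything falls off the work surface, if the arm or the gripper's body presses on something with over 40 N, if the wrist force passes 120 N, or if a joint passes its speed limit or range.

ROBOT

A 6-joint arm with a two-finger parallel gripper is mounted at the origin on the work surface. World frame = base frame: x ahead of the robot, y to its left, z up, the work surface at z = 0. Lengths are in m, angles in rad, forces in N, time in s.
With the tool pointing down it reaches from about 0.25 to 0.85 m from the base axis. Payload 12.5 kg.
Tool frame: the origin (TCP) lies at the very end of the fingers, on their centre line; the grasp point (between the pads) lies 19 mm behind it; z points along the fingers, x is the direction in which the jaws open and shut, and the axes are right-handed (so a half turn about z gives the same grasp; the last joint's range is limited). The gripper opens to 93 mm and grips with 3 to 60 N. Pads are 15 mm wide; open, the fingers measure 128 mm over their backs; the gripper's body (75 mm by 188 mm) begins 65 mm behind the grasp point.
Start: joints at [1.158, 0.351, 1.652, -0, 1.139, -0.085], TCP at [0.177, 0.521, 0.219] pointing down, gripper open.
Joint ranges: [-2.75, 2.75], [-0.79, 2.1], [0.01, 2.65], [-1.57, 4.71], [0.07, 3.14], [-2.87, 2.87]. Speed limits (rad/s): [2.22, 2.22, 2.79, 3.14, 3.14, 3.14].

INTERFACE

Orientations are given as a unit quaternion [w, x, y, z].
In Python, from plant import robot gives the robot as it stands. The module is installed in compiled form; this text tells all that it offers.
- The arm moves only by the tool drive_tool, never from a script. Its argument "increments" is a list of rows, each an object with "offset": the shift along the tool's x, y, z in m, a list of three; "dr": the turn, a rotation vector about the tool's x, y, z in rad, a list of three; "grip": the closure, from 0 (fully open) to 1 (shut). In form: [{"offset": [dx, dy, dz], "dr": [wx, wy, wz], "grip": grip}, ...]. A call has exactly 8 rows; each row is the pose to reach, as a shift and turn from the pose measured when the call began, along the tool's axes at that moment; what a row does not reach only later rows make up. A row lasts 1/10 s, in which the tool goes at most 50 mm and 8.59 degrees, less where a joint would pass 70% of its speed; a pose out of reach is approached as far as the arm can. A call with a gripper value outside its range is refused whole. The fingers move at their own pace and stop on an object; "grip_force" is the grip in N (left out, the last holds). Time passes only in rows, so rows that repeat a pose let the fingers close, or fill a call up. It gives the time, the measured TCP pose, the force and the opening at its end, in the units of the state.
- robot.observe(): the state, without advancing time (a new reading comes with each control period).
- robot.snapshot(name): name is "scene" or "top" or "wrist"; returns a dict with "img" (400x640x3 uint8, red, green, blue), "range_z" (400x640 float32, m along the optical axis (not along the pixel's ray), 0 where there is no reading), "fx", "fy", "cx", "cy" (pixels), "camera_from_world" (4x4, takes a point from world to camera coordinates). Camera axes: x right, y down, z forward; pixel columns grow to the right and rows downward; lengths in m; the calibration is good to about 2 mm. A picture is of the moment at which its call begins.
- robot.sign_off(): hands the job in, once; it reports no verdict.
The state is a dict: "clock": time; "joint_pos": joint angles; "qvel": joint speeds; "joint_torque": joint torques, N m; "tool_pos": TCP position; "tcp_rot": TCP orientation; "contact_force": force on the tool from outside, world axes, zero at the start; "torque": the same for the moment, N m; "grip_width": finger opening in m.
Only numpy, scipy, OpenCV 4.12 (cv2) and the standard library are available. Lean on these libraries where they do the work, as an engineer would, in place of code of your own. Each camera call takes 0.05 s, during which the arm holds its last target. There are 200 camera calls.

## Working session

There is one attempt and no reset: what is moved stays moved. The work goes in short steps, Python scripts to look and compute and a tool call to move; the robot and the scene stay as the last step left them, time stands still between calls to the robot, and variables do not carry over. Pictures are saved under pics/ and viewed, on a budget of 10 in all, crops included, one or two more only if the job needs it, and the job is handed in when it is done.

Besides the shell and the picture viewer there is one more tool, called by a JSON object that holds its "op" and its "data". drive_tool: Moves the arm, as the interface text tells. Its arguments: {"type":"object","properties":{"increments":{"type":"array"},"grip_force":{"type":"number"}},"required":["increments"]}

```bash
mkdir -p pics; cat > h.py <<'E'
import numpy as np, cv2
from plant import robot
def snap(cam,name=None):
    s=robot.snapshot(cam); np.savez('last_%s.npz'%cam,**s)
    if name: cv2.imwrite('pics/'+name,s['img'][:,:,::-1])
    return s
def world(s,u,v,z=None):
    T=np.linalg.inv(s['camera_from_world']); r=np.array([(u-s['cx'])/s['fx'],(v-s['cy'])/s['fy'],1])
    if z is None: d=float(s['range_z'][int(v),int(u)])
    else: d=(z-T[2,3])/(T[:3,:3]@r)[2]
    return T[:3,:3]@(r*d)+T[:3,3]
E
python3 - <<'E'
from h import *
s=snap('top','top1.png'); snap('scene','scene1.png'); print(robot.observe())
E
```

```text
{'clock': 0.1, 'joint_pos': array([ 1.15840993e+00,  3.51133224e-01,  1.65231967e+00,  2.02849305e-06,
        1.13905826e+00, -8.46052462e-02]), 'qvel': array([-0.00061041, -0.0015286 , -0.00267799, -0.00162666, -0.00058436,
       -0.00219565]), 'joint_torque': array([-1.23067402e-04, -4.98016477e+01, -2.85707009e+01,  7.00138696e-02,
        2.38462299e-02, -7.01257386e-05]), 'tool_pos': array([0.17693498, 0.52046946, 0.21819753]), 'tcp_rot': array([ 2.34104501e-04,  8.13001731e-01,  5.82261088e-01, -3.95103716e-04]), 'contact_force': array([ 0.23584683, -0.01587436, -0.35633112]), 'torque': array([-0.04371436,  0.03872402,  0.0340421 ]), 'grip_width': 0.09311738583589563}
```

View pics/top1.png

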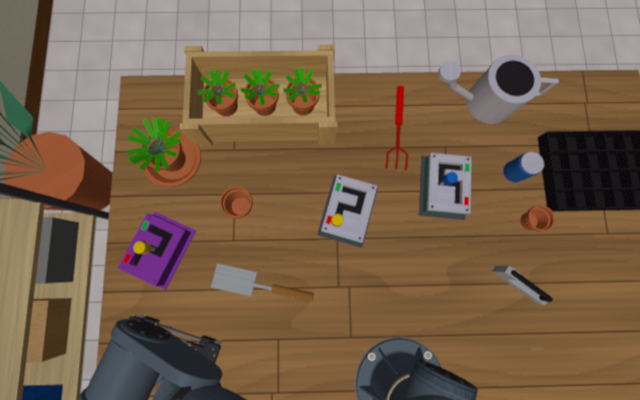

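View pics/scene1.png

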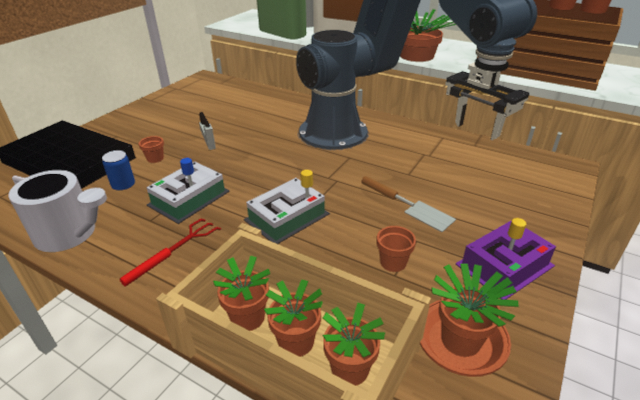

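The top view shows the vent box with the yellow knob at (337,220), red mark near (327,226) and green mark near (338,187). The blue one is at (450,178), and the purple look-alike is on the left with its knob at (140,247). Next I measure on an enlarged crop.

```bash
cat > m.py <<'E'
from h import *
s=dict(np.load('last_top.npz')); im=s['img']
x0,y0,x1,y1=312,168,384,252
cv2.imwrite('pics/crop1.png',cv2.resize(im[y0:y1,x0:x1,::-1],None,fx=7,fy=7,interpolation=cv2.INTER_CUBIC))
hsv=cv2.cvtColor(im,cv2.COLOR_RGB2HSV)
P={}
for n,lo,hi,z in [('red',(0,150,120),(8,255,255),.062),('green',(50,120,100),(85,255,255),.062),('yellow',(20,150,150),(32,255,255),.135)]:
    m=cv2.inRange(hsv,lo,hi)[y0:y1,x0:x1]
    k,l,st,c=cv2.connectedComponentsWithStats(m); i=1+np.argmax(st[1:,4]); u,v=c[i]+[x0,y0]
    P[n]=world(s,u,v,z); print(n,u,v,st[i,4],P[n],world(s,u,v))
d=P['green']-P['red']; th=np.arctan2(d[1],d[0]); print('len',np.hypot(*d[:2]),'yaw',np.degrees(th))
R=np.array([[np.cos(th),-np.sin(th)],[np.sin(th),np.cos(th)]])
O=(P['green']+P['red'])[:2]/2-R@[0,.048]
print('O',O,'knob in box',R.T@(P['yellow'][:2]-O))
for q in [(-50,25),(0,25),(0,-25),(50,-25),(50,25)]: print(q,O+R@np.array(q)/1e3)
E
python3 m.py
```

```text
red 328.6818181818182 219.45454545454544 22 [0.45880819 0.18917757 0.062     ] [0.45895166 0.18912397 0.06090815]
green 337.85185185185185 186.2962962962963 27 [0.55494653 0.16008872 0.062     ] [0.55483576 0.16012683 0.0624918 ]
yellow 336.83809523809526 219.7047619047619 105 [0.44814896 0.17121967 0.135     ] [0.44794624 0.17133129 0.13655606]
len 0.10044273019973134 yaw -16.834388872191454
O [0.49297626 0.12869014] knob in box [-0.05522308  0.02772469]
(-50, 25) [0.45235912 0.16709911]
(0, 25) [0.50021642 0.15261879]
(0, -25) [0.4857361 0.1047615]
(50, -25) [0.53359339 0.09028118]
(50, 25) [0.54807371 0.13813847]
```

View pics/crop1.png

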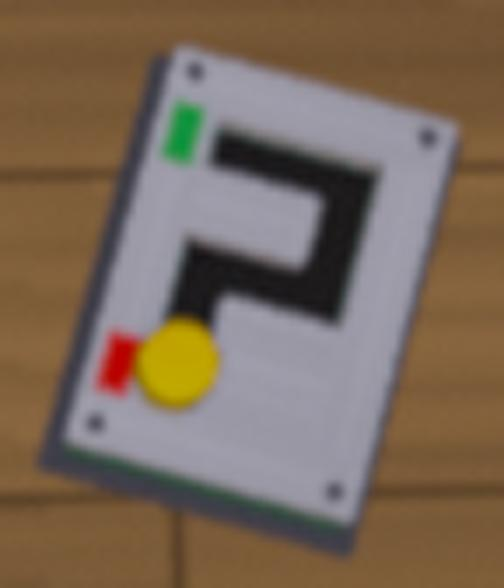

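The crop agrees with the stated geometry: marks 100 mm apart, yaw about -16.8°, slot as described. The tool's y is already within 2° of box x. First move: go above the knob.

{"op": "drive_tool", "data": {"increments": [{"offset": [-0.02, 0.03, 0], "dr": [0, 0, 0], "grip": 0}, {"offset": [-0.045, 0.07, 0], "dr": [0, 0, 0], "grip": 0}, {"offset": [-0.075, 0.11, 0], "dr": [0, 0, -0.01], "grip": 0}, {"offset": [-0.1, 0.15, 0], "dr": [0, 0, -0.02], "grip": 0}, {"offset": [-0.125, 0.19, 0], "dr": [0, 0, -0.03], "grip": 0}, {"offset": [-0.15, 0.23, 0], "dr": [0, 0, -0.035], "grip": 0}, {"offset": [-0.175, 0.265, 0], "dr": [0, 0, -0.035], "grip": 0}, {"offset": [-0.2, 0.3, 0], "dr": [0, 0, -0.035], "grip": 0}]}}

```text
clock: 0.9
tool_pos: [0.3973, 0.2328, 0.2183]
tcp_rot: [0.0, 0.803, 0.596, -0.001]
contact_force: [-0.6, 0.1, -0.8]
grip_width: 0.093
```

```bash
cat > rel.py <<'E'
from h import *
from scipy.spatial.transform import Rotation as Ro
o=robot.observe(); q=o['tcp_rot']; R=Ro.from_quat([q[1],q[2],q[3],q[0]]).as_matrix()
th=np.radians(-16.83); B=np.array([[np.cos(th),-np.sin(th)],[np.sin(th),np.cos(th)]]); O=np.array([.49298,.12869])
print('t',o['clock'],'tcp',o['tool_pos'].round(4),'box mm',(1e3*B.T@(o['tool_pos'][:2]-O)).round(1),'F',o['contact_force'].round(1),'w',o['grip_width'])
print('tool y yaw',np.degrees(np.arctan2(R[1,1],R[0,1])).round(2),'z',R[:,2].round(3))
for q in [(-53,26.5),(-50,25),(0,25),(0,-25),(50,-25),(50,25)]:
    w=np.r_[O+B@np.array(q)/1e3,.096]; print(q,'tool offset',(R.T@(w-o['tool_pos'])).round(4))
E
python3 rel.py; python3 -c "
from h import *
snap('wrist','w1.png')"
```

```text
t 0.9 tcp [0.3973 0.2328 0.2183] box mm [-121.7   71.9] F [-0.6  0.1 -0.8] w 0.0929597341156919
tool y yaw -16.78 z [-0.001 -0.001 -1.   ]
(-53, 26.5) tool offset [-0.0454  0.0687  0.1223]
(-50, 25) tool offset [-0.0469  0.0717  0.1223]
(0, 25) tool offset [-0.0469  0.1217  0.1223]
(0, -25) tool offset [-0.0969  0.1217  0.1223]
(50, -25) tool offset [-0.0969  0.1717  0.1223]
(50, 25) tool offset [-0.0469  0.1717  0.1223]
```

{"op": "drive_tool", "data": {"increments": [{"offset": [-0.02, 0.03, 0], "dr": [0, 0, 0], "grip": 0}, {"offset": [-0.04, 0.06, 0], "dr": [0, 0, 0], "grip": 0}, {"offset": [-0.045, 0.068, 0.01], "dr": [0, 0, 0], "grip": 0}, {"offset": [-0.045, 0.068, 0.025], "dr": [0, 0, 0], "grip": 0}, {"offset": [-0.045, 0.068, 0.04], "dr": [0, 0, 0], "grip": 0}, {"offset": [-0.045, 0.068, 0.05], "dr": [0, 0, 0], "grip": 0}, {"offset": [-0.045, 0.068, 0.05], "dr": [0, 0, 0], "grip": 0}, {"offset": [-0.045, 0.068, 0.05], "dr": [0, 0, 0], "grip": 0}]}}

```text
clock: 1.75
tool_pos: [0.452, 0.1666, 0.1686]
tcp_rot: [0.001, 0.803, 0.596, -0.001]
contact_force: [-0.5, -0.2, -0.0]
grip_width: 0.0929
```

```bash
python3 rel.py|head -3; python3 -c "
from h import *
snap('wrist','w2.png')"
```

```text
t 1.75 tcp [0.452  0.1666 0.1686] box mm [-50.2  24.4] F [-0.5 -0.2 -0. ] w 0.0929410712307369
tool y yaw -16.87 z [ 0.    -0.002 -1.   ]
(-53, 26.5) tool offset [ 0.0023 -0.0029  0.0726]
```

View pics/w2.png

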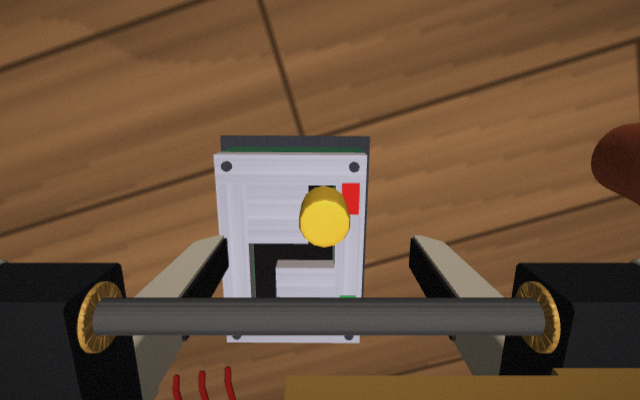

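The wrist view shows the knob between the fingers, its top face centred near (325,223), and the red mark at (351,198). The box edges run parallel to the tool axes.

```bash
python3 - <<'E'
from h import *
s=dict(np.load('last_wrist.npz'))
th=np.radians(-16.83); B=np.array([[np.cos(th),-np.sin(th)],[np.sin(th),np.cos(th)]]); O=np.array([.49298,.12869])
for n,u,v,z in [('knob',325,223,.135),('red',351,198,.062),('screw',226,166,.062),('screw',354,167,.062)]:
    w=world(s,u,v,z); print(n,w.round(4),world(s,u,v).round(4),(1e3*B.T@(w[:2]-O)).round(1))
E
```

```text
knob [0.4487 0.1714 0.135 ] [0.4493 0.1713 0.1331] [-54.8  28.1]
red [0.4584 0.1916 0.062 ] [0.4586 0.1916 0.0613] [-51.3  50.2]
screw [0.4051 0.1047 0.062 ] [0.4049 0.1052 0.0637] [-77.2 -48.4]
screw [0.4349 0.2005 0.062 ] [0.4345 0.2005 0.0638] [-76.4  52. ]
```

{"op": "drive_tool", "data": {"grip_force": 25, "increments": [{"offset": [0.003, -0.004, 0.02], "dr": [0, 0, 0], "grip": 0}, {"offset": [0.003, -0.004, 0.045], "dr": [0, 0, 0], "grip": 0}, {"offset": [0.003, -0.004, 0.065], "dr": [0, 0, 0], "grip": 0}, {"offset": [0.003, -0.004, 0.072], "dr": [0, 0, 0], "grip": 0}, {"offset": [0.003, -0.004, 0.072], "dr": [0, 0, 0], "grip": 0.3}, {"offset": [0.003, -0.004, 0.072], "dr": [0, 0, 0], "grip": 0.8}, {"offset": [0.003, -0.004, 0.072], "dr": [0, 0, 0], "grip": 0.8}, {"offset": [0.003, -0.004, 0.072], "dr": [0, 0, 0], "grip": 0.8}]}}

```text
clock: 2.6
tool_pos: [0.4498, 0.1706, 0.0977]
tcp_rot: [0.001, 0.803, 0.596, 0.0]
contact_force: [-0.4, 0.1, -0.0]
grip_width: 0.0653
```

```bash
python3 rel.py
```

```text
t 2.6 tcp [0.4498 0.1706 0.0977] box mm [-53.5  27.6] F [-0.4  0.1 -0. ] w 0.06530030445687192
tool y yaw -16.87 z [ 0.003 -0.002 -1.   ]
(-53, 26.5) tool offset [-0.0011  0.0005  0.0017]
(-50, 25) tool offset [-0.0026  0.0035  0.0017]
(0, 25) tool offset [-0.0026  0.0535  0.0018]
(0, -25) tool offset [-0.0526  0.0535  0.0019]
(50, -25) tool offset [-0.0525  0.1035  0.002 ]
(50, 25) tool offset [-0.0025  0.1035  0.002 ]
```

Still closing; hold in place.

{"op": "drive_tool", "data": {"grip_force": 25, "increments": [{"offset": [0, 0, 0], "dr": [0, 0, 0], "grip": 0.9}, {"offset": [0, 0, 0], "dr": [0, 0, 0], "grip": 0.9}, {"offset": [0, 0, 0], "dr": [0, 0, 0], "grip": 0.9}, {"offset": [0, 0, 0], "dr": [0, 0, 0], "grip": 0.9}, {"offset": [0, 0, 0], "dr": [0, 0, 0], "grip": 0.9}, {"offset": [0, 0, 0], "dr": [0, 0, 0], "grip": 0.9}, {"offset": [0, 0, 0], "dr": [0, 0, 0], "grip": 0.9}, {"offset": [0, 0, 0], "dr": [0, 0, 0], "grip": 0.9}]}}

```text
clock: 3.4
tool_pos: [0.4498, 0.1706, 0.0977]
tcp_rot: [0.001, 0.803, 0.596, 0.001]
contact_force: [0.3, 1.2, 0.8]
grip_width: 0.032
```

```bash
python3 rel.py
```

```text
t 3.4 tcp [0.4498 0.1706 0.0977] box mm [-53.5  27.6] F [0.3 1.2 0.8] w 0.03200844277660839
tool y yaw -16.87 z [ 0.003 -0.002 -1.   ]
(-53, 26.5) tool offset [-0.0011  0.0005  0.0017]
(-50, 25) tool offset [-0.0026  0.0035  0.0017]
(0, 25) tool offset [-0.0026  0.0535  0.0019]
(0, -25) tool offset [-0.0526  0.0535  0.0019]
(50, -25) tool offset [-0.0526  0.1035  0.0021]
(50, 25) tool offset [-0.0026  0.1035  0.002 ]
```

{"op": "drive_tool", "data": {"increments": [{"offset": [-0.001, 0.007, 0], "dr": [0, 0, 0], "grip": 0.9}, {"offset": [-0.0015, 0.015, 0], "dr": [0, 0, 0], "grip": 0.9}, {"offset": [-0.0015, 0.024, 0], "dr": [0, 0, 0], "grip": 0.9}, {"offset": [-0.0015, 0.033, 0], "dr": [0, 0, 0], "grip": 0.9}, {"offset": [-0.0015, 0.042, 0], "dr": [0, 0, 0], "grip": 0.9}, {"offset": [-0.0015, 0.049, 0], "dr": [0, 0, 0], "grip": 0.9}, {"offset": [-0.0015, 0.053, 0], "dr": [0, 0, 0], "grip": 0.9}, {"offset": [-0.0015, 0.053, 0], "dr": [0, 0, 0], "grip": 0.9}]}}

```text
clock: 4.2
tool_pos: [0.5007, 0.1535, 0.0977]
tcp_rot: [0.002, 0.803, 0.596, 0.001]
contact_force: [1.3, -3.1, -2.6]
grip_width: 0.0315
```

```bash
python3 rel.py
```

```text
t 4.2 tcp [0.5007 0.1535 0.0977] box mm [ 0.2 25.9] F [ 1.3 -3.1 -2.6] w 0.03146059670962078
tool y yaw -16.88 z [ 0.003 -0.002 -1.   ]
(-53, 26.5) tool offset [ 0.0005 -0.0532  0.0015]
(-50, 25) tool offset [-0.001  -0.0502  0.0016]
(0, 25) tool offset [-0.0009 -0.0002  0.0017]
(0, -25) tool offset [-0.0509 -0.0001  0.0018]
(50, -25) tool offset [-0.0509  0.0499  0.002 ]
(50, 25) tool offset [-0.0009  0.0498  0.0019]
```

Width fell to 31.5 mm, so the knob may have slipped. I'll take a look.

```bash
python3 -c "
from h import *
s=snap('wrist','w3.png')"
```

```text
(no output)
```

View pics/w3.png

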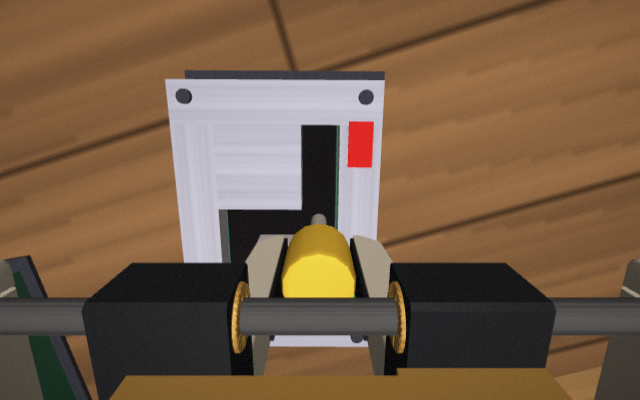

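```bash
python3 - <<'E'
from h import *
s=dict(np.load('last_wrist.npz'))
th=np.radians(-16.83); B=np.array([[np.cos(th),-np.sin(th)],[np.sin(th),np.cos(th)]]); O=np.array([.49298,.12869])
f=lambda w:(1e3*B.T@(w[:2]-O)).round(1)
for v in range(212,300,5):
    w=world(s,319,v); print(v,s['img'][v,319],w.round(4),f(w))
print('redmark',f(world(s,360,144,.062)),'slot corner',f(world(s,302,126,.062)),f(world(s,337,126,.062)),f(world(s,301,209,.062)))
E
```

```text
212 [26 24 25] [0.4955 0.1552 0.0446] [-5.2 26.1]
217 [134 129 119] [0.4958 0.1551 0.0544] [-5.  26.1]
222 [133 128 116] [0.4956 0.1551 0.0646] [-5.1 26. ]
227 [169 130  34] [0.4855 0.1581 0.1035] [-15.7  26. ]
232 [175 138  41] [0.4852 0.1582 0.1111] [-16.  26.]
237 [179 141  44] [0.4852 0.1582 0.1175] [-16.  26.]
242 [177 140  41] [0.4851 0.1582 0.1236] [-16.1  26. ]
247 [174 137  37] [0.4854 0.1581 0.1283] [-15.8  26. ]
252 [203 162  48] [0.4861 0.1579 0.1318] [-15.  26.]
257 [239 221  73] [0.4872 0.1576 0.1342] [-13.9  25.9]
262 [238 211  67] [0.4892 0.1569 0.1342] [-11.8  25.9]
267 [238 212  69] [0.4911 0.1564 0.1348] [-9.9 25.9]
272 [238 212  67] [0.4934 0.1557 0.1342] [-7.4 25.9]
277 [237 210  65] [0.4961 0.1549 0.1331] [-4.6 25.9]
282 [238 208  66] [0.4974 0.1545 0.1348] [-3.3 25.9]
287 [238 210  68] [0.5    0.1537 0.134 ] [-0.6 25.9]
292 [237 208  67] [0.5019 0.1531 0.1345] [ 1.4 25.9]
297 [175 144  54] [0.471  0.1624 0.193 ] [-30.8  25.9]
redmark [-51.   49.4] slot corner [-61.1  16.5] [-61.1  36.2] [-12.4  15.3]
```

No slip: the knob is at (0, 26), on the slot centre. Slot edges suggest my frame is within about 1 mm. Next, the second leg.

{"op": "drive_tool", "data": {"increments": [{"offset": [-0.007, -0.001, 0], "dr": [0, 0, 0], "grip": 0.9}, {"offset": [-0.015, -0.001, 0], "dr": [0, 0, 0], "grip": 0.9}, {"offset": [-0.023, -0.001, 0], "dr": [0, 0, 0], "grip": 0.9}, {"offset": [-0.031, -0.001, 0], "dr": [0, 0, 0], "grip": 0.9}, {"offset": [-0.039, -0.001, 0], "dr": [0, 0, 0], "grip": 0.9}, {"offset": [-0.046, -0.001, 0], "dr": [0, 0, 0], "grip": 0.9}, {"offset": [-0.05, -0.001, 0], "dr": [0, 0, 0], "grip": 0.9}, {"offset": [-0.05, -0.001, 0], "dr": [0, 0, 0], "grip": 0.9}]}}

```text
clock: 5.05
tool_pos: [0.4846, 0.1053, 0.0978]
tcp_rot: [0.002, 0.803, 0.596, 0.0]
contact_force: [-0.2, -2.0, -3.4]
grip_width: 0.0315
```

```bash
python3 rel.py
```

```text
t 5.05 tcp [0.4846 0.1053 0.0978] box mm [ -1.3 -24.9] F [-0.2 -2.  -3.4] w 0.03154286189291048
tool y yaw -16.89 z [ 0.002 -0.003 -1.   ]
(-53, 26.5) tool offset [ 0.0513 -0.0518  0.0015]
(-50, 25) tool offset [ 0.0498 -0.0488  0.0015]
(0, 25) tool offset [0.0499 0.0012 0.0017]
(0, -25) tool offset [-0.0001  0.0013  0.0018]
(50, -25) tool offset [-0.0001  0.0513  0.0019]
(50, 25) tool offset [0.0499 0.0512 0.0018]
```

{"op": "drive_tool", "data": {"increments": [{"offset": [0.0005, 0.007, 0], "dr": [0, 0, 0], "grip": 0.9}, {"offset": [0.0005, 0.015, 0], "dr": [0, 0, 0], "grip": 0.9}, {"offset": [0.0005, 0.023, 0], "dr": [0, 0, 0], "grip": 0.9}, {"offset": [0.0005, 0.031, 0], "dr": [0, 0, 0], "grip": 0.9}, {"offset": [0.0005, 0.039, 0], "dr": [0, 0, 0], "grip": 0.9}, {"offset": [0.0005, 0.046, 0], "dr": [0, 0, 0], "grip": 0.9}, {"offset": [0.0005, 0.0505, 0], "dr": [0, 0, 0], "grip": 0.9}, {"offset": [0.0005, 0.0505, 0], "dr": [0, 0, 0], "grip": 0.9}]}}

```text
clock: 5.85
tool_pos: [0.5338, 0.0909, 0.0978]
tcp_rot: [0.002, 0.803, 0.595, 0.0]
contact_force: [1.1, -2.2, -4.6]
grip_width: 0.0316
```

```bash
python3 rel.py
```

```text
t 5.85 tcp [0.5338 0.0909 0.0978] box mm [ 50.  -24.4] F [ 1.1 -2.2 -4.6] w 0.03162431816130572
tool y yaw -16.9 z [ 0.003 -0.003 -1.   ]
(-53, 26.5) tool offset [ 0.0508 -0.1031  0.0014]
(-50, 25) tool offset [ 0.0493 -0.1001  0.0014]
(0, 25) tool offset [ 0.0493 -0.0501  0.0016]
(0, -25) tool offset [-0.0007 -0.05    0.0016]
(50, -25) tool offset [-0.0006  0.      0.0018]
(50, 25) tool offset [ 0.0494 -0.0001  0.0017]
```

{"op": "drive_tool", "data": {"increments": [{"offset": [0.007, -0.0005, 0], "dr": [0, 0, 0], "grip": 0.9}, {"offset": [0.015, -0.0005, 0], "dr": [0, 0, 0], "grip": 0.9}, {"offset": [0.023, -0.0005, 0], "dr": [0, 0, 0], "grip": 0.9}, {"offset": [0.031, -0.0005, 0], "dr": [0, 0, 0], "grip": 0.9}, {"offset": [0.039, -0.0005, 0], "dr": [0, 0, 0], "grip": 0.9}, {"offset": [0.046, -0.0005, 0], "dr": [0, 0, 0], "grip": 0.9}, {"offset": [0.051, -0.0005, 0], "dr": [0, 0, 0], "grip": 0.9}, {"offset": [0.051, -0.0005, 0], "dr": [0, 0, 0], "grip": 0.9}]}}

```text
clock: 6.65
tool_pos: [0.5484, 0.1407, 0.0978]
tcp_rot: [0.002, 0.803, 0.596, 0.001]
contact_force: [1.3, 1.4, -4.6]
grip_width: 0.0316
```

```bash
python3 rel.py
```

```text
t 6.65 tcp [0.5484 0.1407 0.0978] box mm [49.5 27.5] F [ 1.3  1.4 -4.6] w 0.03162039398527508
tool y yaw -16.88 z [ 0.004 -0.002 -1.   ]
(-53, 26.5) tool offset [-0.0011 -0.1025  0.0014]
(-50, 25) tool offset [-0.0026 -0.0995  0.0014]
(0, 25) tool offset [-0.0026 -0.0495  0.0016]
(0, -25) tool offset [-0.0526 -0.0495  0.0016]
(50, -25) tool offset [-0.0525  0.0005  0.0019]
(50, 25) tool offset [-0.0025  0.0005  0.0018]
```

At the notch. Nudge 1 mm to the centre, then open.

{"op": "drive_tool", "data": {"increments": [{"offset": [-0.001, 0, 0], "dr": [0, 0, 0], "grip": 0.9}, {"offset": [-0.001, 0, 0], "dr": [0, 0, 0], "grip": 0.9}, {"offset": [-0.001, 0, 0], "dr": [0, 0, 0], "grip": 0}, {"offset": [-0.001, 0, 0], "dr": [0, 0, 0], "grip": 0}, {"offset": [-0.001, 0, 0], "dr": [0, 0, 0], "grip": 0}, {"offset": [-0.001, 0, 0], "dr": [0, 0, 0], "grip": 0}, {"offset": [-0.001, 0, 0], "dr": [0, 0, 0], "grip": 0}, {"offset": [-0.001, 0, 0], "dr": [0, 0, 0], "grip": 0}]}}

```text
clock: 7.45
tool_pos: [0.5481, 0.1397, 0.0978]
tcp_rot: [0.002, 0.803, 0.596, 0.001]
contact_force: [0.1, -0.0, -0.8]
grip_width: 0.0752
```

{"op": "drive_tool", "data": {"increments": [{"offset": [0, 0, 0], "dr": [0, 0, 0], "grip": 0}, {"offset": [0, 0, 0], "dr": [0, 0, 0], "grip": 0}, {"offset": [0, 0, -0.015], "dr": [0, 0, 0], "grip": 0}, {"offset": [0, 0, -0.035], "dr": [0, 0, 0], "grip": 0}, {"offset": [0, 0, -0.06], "dr": [0, 0, 0], "grip": 0}, {"offset": [0, 0, -0.085], "dr": [0, 0, 0], "grip": 0}, {"offset": [0, 0, -0.105], "dr": [0, 0, 0], "grip": 0}, {"offset": [0, 0, -0.11], "dr": [0, 0, 0], "grip": 0}]}}

```text
clock: 8.25
tool_pos: [0.5485, 0.1401, 0.21]
tcp_rot: [0.003, 0.803, 0.596, 0.002]
contact_force: [0.4, -0.6, -0.1]
grip_width: 0.0931
```

{"op": "drive_tool", "data": {"increments": [{"offset": [0, -0.02, 0], "dr": [0, 0, 0], "grip": 0}, {"offset": [0, -0.05, 0], "dr": [0, 0, 0], "grip": 0}, {"offset": [0, -0.08, 0], "dr": [0, 0, 0], "grip": 0}, {"offset": [0.02, -0.11, 0], "dr": [0, 0, 0], "grip": 0}, {"offset": [0.05, -0.14, 0], "dr": [0, 0, 0], "grip": 0}, {"offset": [0.08, -0.17, 0], "dr": [0, 0, 0], "grip": 0}, {"offset": [0.11, -0.19, 0], "dr": [0, 0, 0], "grip": 0}, {"offset": [0.12, -0.2, 0], "dr": [0, 0, 0], "grip": 0}]}}

```text
clock: 9.05
tool_pos: [0.3908, 0.3151, 0.2078]
tcp_rot: [0.003, 0.803, 0.597, 0.002]
contact_force: [0.6, -0.2, 0.1]
grip_width: 0.0933
```

```bash
python3 -c "
from h import *
s=snap('top'); cv2.imwrite('pics/top2.png',cv2.resize(s['img'][140:280,280:500,::-1],None,fx=3.5,fy=3.5,interpolation=cv2.INTER_CUBIC))"; python3 rel.py|head -1; python3 m.py
```

```text
t 9.1 tcp [0.3904 0.3152 0.2078] box mm [-152.2  148.8] F [-0.5  0.5  0.5] w 0.0930749135311782
red 328.5 219.5 18 [0.4586876  0.18969836 0.062     ] [0.45891892 0.18961276 0.060238  ]
green 337.85185185185185 186.2962962962963 27 [0.55494653 0.16008872 0.062     ] [0.55491364 0.16010004 0.06214604]
yellow 347.31 183.58 100 [0.54554842 0.14003375 0.135     ] [0.54523653 0.14017386 0.13634057]
len 0.100710041778949 yaw -17.098112478383353
O [0.49270464 0.12901501] knob in box [0.04726862 0.02606828]
(-50, 25) [0.45226473 0.16761052]
(0, 25) [0.50005486 0.15291008]
(0, -25) [0.48535442 0.10511994]
(50, -25) [0.53314456 0.0904195 ]
(50, 25) [0.547845   0.13820964]
```

View pics/top2.png

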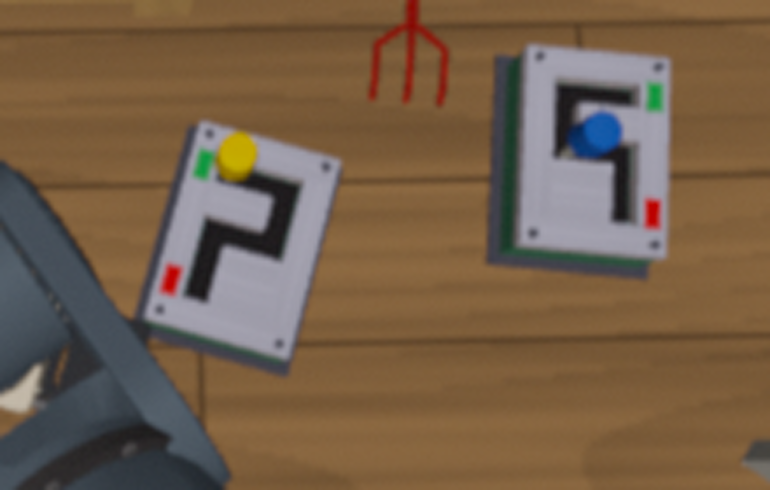

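The yellow knob sits beside the green mark (crop pixel (237,156)), about (48, 26) mm in the box against a target of (50, 25). The blue knob is where it was, and the arm is clear.

```bash
python3 -c "
from plant import robot
print(robot.sign_off())"
```

```text
the job is handed in; nothing more can be done
None
```

The vent lever with the yellow knob is in the last notch by the green mark. I gripped it at 25 N, led it through all three bends, let go and moved the arm clear, then handed the job in at about 9 s of the 35 s allowed.

- **Final position:** the last top view puts the knob at about (47, 26) mm in box coordinates. The gripper's own reading at release was about (49, 26.5) mm. The notch is at (50, 25). The two readings differ by 2 mm, and both are inside the slot's 6 mm play.
- **Forces:** readings at the end of each move were about 5 N or less, with nothing touching at the end.
- **Slip check:** the grip width dropped from 32.0 to 31.5 mm on the first leg. A wrist picture showed the knob had not slipped.
- **Other levers:** the misting lever with the blue knob looked unmoved in the top view. The arm never went down near the purple look-alike, which I did not check again at the end.

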